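# Free the jammed packing tins and sort them by heft

## Task

Two closed round tins have wedged side by side where the rails of the feed tray narrow to its mouth: nudge one of them back along the tray, standing, until there is a clear gap of about 30 mm between the tins. Then take the tins one at a time: lift it just clear (its base never 10 cm above the bench), hold it still a second to feel its weight, and stand it on the floor of the green tray if it is packed (heavy, has a steel bush inside) or of the red tray if it is empty (light); both may turn out alike. Keep the tins upright and leave everything else on the bench where it is.

Things in the scene. Friction and masses are not known exactly. Their poses are not given: they have to be found in the camera images.
- tin_1_mid (a point): Upright cylindrical packing tin, plain steel body 62 mm in diameter, black knurled screw lid 60 mm in diameter from 55 mm up, 71 mm high in all; the lid stays on. Identical to the other tin outside; inside there is either a loose steel bush (tin weighs about 0.57 kg) or only a cardboard liner (about 0.14 kg; each within 15 percent). This point is its centre, half-way up (35 mm above its base), z along its axis.
- tin_2_mid (a point): Upright cylindrical packing tin, plain steel body 62 mm in diameter, black knurled screw lid 60 mm in diameter from 55 mm up, 71 mm high in all; the lid stays on. Identical to the other tin outside; inside there is either a loose steel bush (tin weighs about 0.57 kg) or only a cardboard liner (about 0.14 kg; each within 15 percent). This point is its centre, half-way up (35 mm above its base), z along its axis.
- tin_1: The same first tin; origin at the centre of its base, z up along its axis. It slides when pushed low (15 to 35 mm above its base); a push near the lid may tip it.
- tin_2: The same second tin; origin at the centre of its base, z up along its axis. It slides when pushed low (15 to 35 mm above its base); a push near the lid may tip it.
- feed_tray: Fixed tray, 250 mm long (own x), 216 wide: grey floor 3 mm thick, aluminium rails 5 mm thick, tops 16 mm above the bench, back rail at x = +120. Origin: centre of its underside, z up; -x is the mouth end. Tins start on its floor near x = -10 mm, centres 63 mm apart, one at +y, one at -y, the -y one 14 mm farther back.
- tray_mouth (a point): Middle of the feed tray's narrow mouth, on its floor, 120 mm toward -x from the tray's centre; axes as the tray's. An 8 mm high stop crosses here. In the tray's frame the side rails' inner faces run at y = +-40 mm from x = -120 to -60, then widen straight to +-95 at x = +50 and stay so to the back.
- green_tray: Shallow open tray of green-painted sheet, 200 x 110 mm (long side along its own x), floor and walls 3 mm thick, wall top 20 mm above the bench; fixed. Origin at the centre of its underside, z up. Room for both tins side by side along its length (e.g. at x = +-45 mm).
- red_tray: Shallow open tray of red-painted sheet, 200 x 110 mm (long side along its own x), floor and walls 3 mm thick, wall top 20 mm above the bench; fixed. Origin at the centre of its underside, z up. Room for both tins side by side along its length (e.g. at x = +-45 mm).
- marker: Marker pen with a white barrel and blue cap, 136 mm long, lying loose; bystander, origin under its centre.
- caliper: Steel caliper, 230 mm long, lying loose at the back; bystander, origin under its centre.
- flange_collar_3: Brown flanged collar, 64 mm across, 22 mm high, loose on the right; bystander, origin under its centre.
- flange_collar_4: Grey flanged collar, 50 mm across, 22 mm high, loose on the right; bystander, origin under its centre.

How it is judged:
By the outcome, as a careful person would: the job done as asked, in the order asked, and still so for the second after the job is handed in, with the robot touching nothing.
It also fails if it takes over 64 s, if anything falls off the work surface, if the arm or the gripper's body presses on something with over 40 N, if the wrist force passes 120 N, or if a joint passes its speed limit or range.

## Robot

A 7-joint arm with a two-finger parallel gripper is mounted at the origin on a cart in front of the work surface, level with it; the furniture and walls round the work are solid. World frame = base frame: x ahead of the robot, y to its left, z up, the work surface at z = 0. Lengths are in m, angles in rad, forces in N, time in s.
With the tool pointing down it reaches from about 0.35 to 0.9 m from the base axis. Payload 7.2 kg.
Tool frame: the origin (TCP) lies midway between the tips of the shut fingers; the grasp point (between the pads) lies 19 mm behind it (bot.grip_depth is the distance from the TCP to the grasp point, in m); y points along the fingers, x is the direction in which the jaws open and shut, and the axes are right-handed (so a half turn about y gives the same grasp; the last joint's range is limited). The gripper opens to 85 mm and grips with 20 to 120 N. Pads are 22 mm wide; open, the fingers measure 114 mm over their backs; the gripper's body (76 mm by 85 mm) begins 54 mm behind the grasp point. The pads swing forward as they close: fully open they stand 13 mm farther back than shut.
Start: joints at [-1.172, 0.411, -0.013, 1.596, 0.006, 1.134, -0.082], TCP at [0.281, 0.558, 0.231] pointing down, gripper open.
Joint ranges: [-2.95, 2.95], [-0.29, 1.99], [-1.47, 1.44], [0.14, 2.54], [-1.03, 4.17], [0.13, 1.85], [-2.86, 2.86]. Speed limits (rad/s): [2.39, 2.39, 3.01, 3.01, 3.14, 3.14, 3.14].

## Interface

Orientations are given as a rotation vector (axis times angle).
In Python, from rig import bot gives the robot as it stands.
- The arm moves only by the shell command python3 -m inch 'ROWS'. ROWS is JSON, one flat list of numbers, 7 for each row, row after row: the closure, from -1 (fully open) to 1 (shut), so that 0 is half open, then the shift along the tool's x, y, z in mm, then the turn, a rotation vector about the tool's x, y, z in rad. A call has 1 to 20 rows; each row shifts and turns the commanded pose from where the row before left it, along the tool's axes as they then stand; what a row does not reach is not made up. A row lasts 1/10 s, in which the tool goes at most 50 mm and 8.59 degrees, less where a joint would pass 70% of its speed; a pose out of reach is approached as far as the arm can. A call with a gripper value outside its range is refused whole. The fingers move at their own pace and stop on an object; the grip force is fixed at half the most. Time passes only in rows, so rows that do not move let the fingers close. It gives the time, the measured TCP pose, the force and the opening at its end, in the units of the state.
- bot.get_state(): the state, without advancing time (a new reading comes with each control period).
- bot.read_camera(name): name is "scene" or "top" or "wrist"; returns a dict with "frame" (480x640x3 uint8, red, green, blue), "intrinsics" (3x3 intrinsics, pixels), "dist" ([k1, k2, p1, p2, k3] as OpenCV has them; the pictures are not rectified), "world_to_cam" (4x4, takes a point from world to camera coordinates). Camera axes: x right, y down, z forward; pixel columns grow to the right and rows downward; lengths in m; the calibration is good to about 2 mm. A picture is of the moment at which its call begins. There is no depth.
- bot.job_done(): hands the job in, once; it reports no verdict.
The state is a dict: "clock": time; "q": joint angles; "qvel": joint speeds; "joint_efforts": joint torques, N m; "tool_pos": TCP position; "eef_rot": TCP orientation; "ft_force": force on the tool from outside, world axes, zero at the start; "moment": the same for the moment, N m; "gripper_width": finger opening in m.
Only numpy, scipy, OpenCV 4.12 (cv2) and the standard library are available. Lean on these libraries where they do the work, as an engineer would, in place of code of your own. Each camera call takes 0.05 s, during which the arm holds its last target. There are 200 camera calls.

## Working session

There is one attempt and no reset: what is moved stays moved. The work goes in short steps, Python scripts to look and compute and a shell command to move; the robot and the scene stay as the last step left them, time stands still between calls to the robot, and variables do not carry over. Pictures are saved under pics/ and viewed, about 8 in all and at most 12, crops included, and the job is handed in when it is done.

```bash
ls; mkdir -p pics
cat > h.py <<'E'
import numpy as np, cv2
from scipy.spatial.transform import Rotation as R
from rig import bot
def shot(n,f=None):
    c=bot.read_camera(n)
    if f: cv2.imwrite('pics/'+f,c['frame'][:,:,::-1])
    return c
def ray(c,uv,z):
    uv=np.array(uv,float).reshape(-1,1,2)
    p=cv2.undistortPoints(uv,np.array(c['intrinsics']),np.array(c['dist'])).reshape(-1,2)
    T=np.array(c['world_to_cam']);Rm=T[:3,:3];o=-Rm.T@T[:3,3]
    d=np.c_[p,np.ones(len(p))]@Rm
    return o+d*((z-o[2])/d[:,2])[:,None]
def proj(c,P):
    T=np.array(c['world_to_cam'])
    return cv2.projectPoints(np.array(P,float).reshape(-1,1,3),cv2.Rodrigues(T[:3,:3])[0],T[:3,3],np.array(c['intrinsics']),np.array(c['dist']))[0].reshape(-1,2)
E
python3 - <<'E'
from h import *
s=bot.get_state()
for k in s: print(k,np.round(s[k],3))
print(R.from_rotvec(s['eef_rot']).as_matrix().round(3), bot.grip_depth)
a=shot('top','top.png');b=shot('scene','scene.png')
for c in (a,b):
    T=np.array(c['world_to_cam']);print((-T[:3,:3].T@T[:3,3]).round(3))
E
```

```text
pics
clock 0.0
q [-1.172  0.412 -0.013  1.597  0.006  1.134 -0.082]
qvel [-0.     0.002 -0.001 -0.001  0.001  0.002 -0.001]
joint_efforts [-1.0000e-03 -6.0062e+01  6.8200e-01 -2.9941e+01  1.4000e-02  1.1000e-02
  0.0000e+00]
tool_pos [0.281 0.558 0.23 ]
eef_rot [-1.396 -0.858  0.86 ]
ft_force [ 0.083 -0.132 -0.192]
moment [ 0.004 -0.059 -0.039]
gripper_width 0.086
[[ 0.45  -0.001 -0.893]
 [ 0.893 -0.002  0.45 ]
 [-0.002 -1.    -0.   ]] 0.0187
[ 0.298 -0.069  1.527]
[-0.196 -0.571  0.697]
```

View pics/top.png

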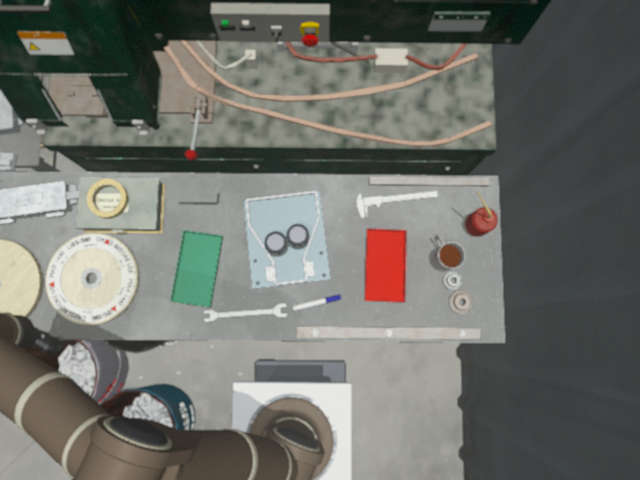

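View pics/scene.png

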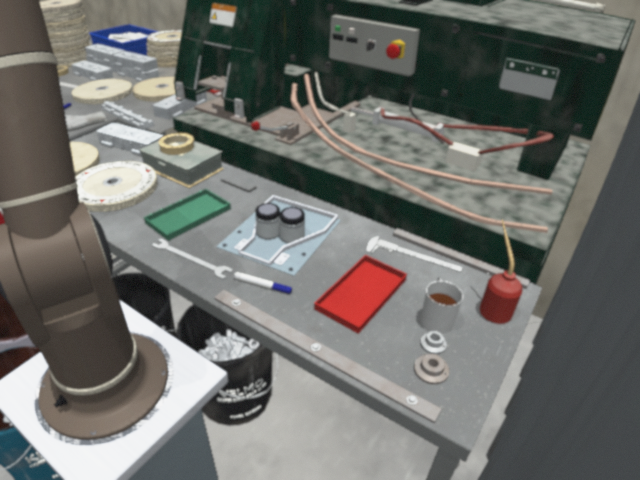

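The top view shows the two tins (lids near (275,242) and (298,236)) in the feed tray, whose mouth faces the robot. The green tray is at (198,269), red at (386,265), and the pen at (317,302) lies in front of the mouth. The scene view agrees.

Run:
```python
from h import *
c=shot('top');f=c['frame'];hsv=cv2.cvtColor(f,cv2.COLOR_RGB2HSV)
def big(m,z,roi=None,n=1):
    m=m.astype(np.uint8)
    if roi: k=np.zeros_like(m);k[roi[1]:roi[3],roi[0]:roi[2]]=1;m&=k
    cs=sorted(cv2.findContours(m,0,1)[0],key=cv2.contourArea)[::-1][:n]
    return cs
for nm,m,roi in (('green',(hsv[...,0]>60)&(hsv[...,0]<90)&(hsv[...,1]>100),(150,220,240,320)),('red',((hsv[...,0]<8)|(hsv[...,0]>172))&(hsv[...,1]>150),(350,215,420,315))):
    r=cv2.minAreaRect(big(m,0,roi)[0]);P=ray(c,cv2.boxPoints(r),0.02)[:,:2]
    e=P[1]-P[0],P[2]-P[1]
    print(nm,P.mean(0).round(4),[np.linalg.norm(x).round(4) for x in e],[np.degrees(np.arctan2(x[1],x[0])).round(1) for x in e])
m=(hsv[...,2]<110)
for k in big(m,0,(255,222,318,258),3): print(cv2.contourArea(k),cv2.boundingRect(k),cv2.minEnclosingCircle(k))
m=((hsv[...,0]>92)&(hsv[...,0]<125)&(hsv[...,1]>20)&(hsv[...,2]>100))
k=big(m,0,(235,180,340,295))[0];P=ray(c,cv2.boxPoints(cv2.minAreaRect(k)),0.003)[:,:2]
print('feed',P.round(4),P.mean(0).round(4),np.linalg.norm(P[1]-P[0]),np.linalg.norm(P[2]-P[1]))
cv2.imwrite('pics/crop.png',cv2.resize(f[180:320,230:430],None,fx=4,fy=4,interpolation=2)[:,:,::-1])
```

```text
green [0.4554 0.2641] [np.float64(0.1955), np.float64(0.107)] [np.float64(-7.1), np.float64(-99.4)]
red [ 0.4688 -0.2526] [np.float64(0.1973), np.float64(0.1084)] [np.float64(-1.9), np.float64(-91.2)]
468.5 (265, 225, 44, 30) ((286.5, 239.5), 22.192440032958984)
feed [[ 0.6471  0.1316]
 [ 0.6717 -0.0539]
 [ 0.5426 -0.0704]
 [ 0.5186  0.1128]] [0.595 0.03 ] 0.18718958180360207 0.13019447880078017
```

View pics/crop.png

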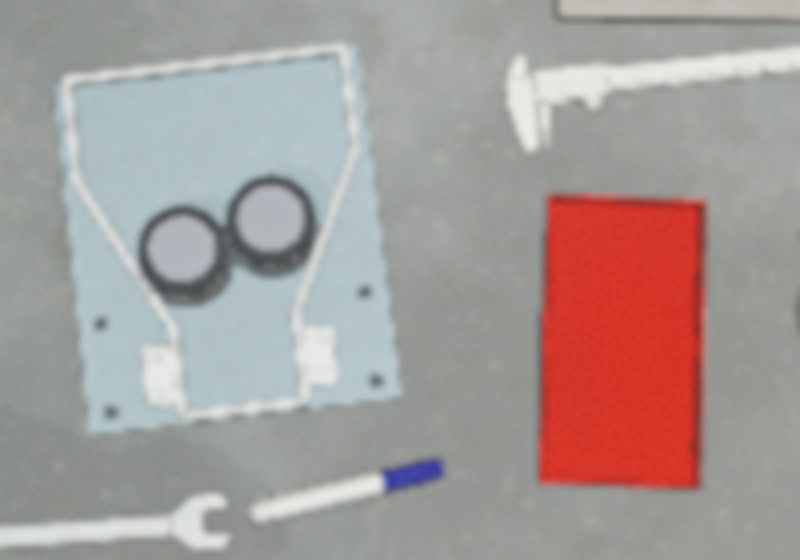

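The crop (scale 4, offset (230,180)) shows lid centres near crop (183,248) and (270,214). The feed tray floor corners are at about (57,85), (352,47), (400,395) and (88,433).

Run:
```python
from h import *
c=shot('top')
px=lambda L:np.array(L,float)/4+np.array([230,180])-0.375
t=ray(c,px([(183,248),(270,214)]),0.074)[:,:2]
P=ray(c,px([(57,85),(354,47),(400,395),(88,433)]),0.003)[:,:2]
print('corners',P.round(3));ctr=P.mean(0)
ax=(P[0]+P[1]-P[2]-P[3])/2;ay=(P[0]+P[3]-P[1]-P[2])/2
print(ctr.round(4),np.linalg.norm(ax),np.linalg.norm(ay),np.degrees(np.arctan2(ax[1],ax[0])),np.degrees(np.arctan2(-ay[0],ay[1])))
ax/=np.linalg.norm(ax);ay=np.array([-ax[1],ax[0]])
print('tins',t.round(4),np.linalg.norm(t[0]-t[1]),[((x-ctr)@ax,(x-ctr)@ay) for x in t])
s=bot.get_state();M=R.from_rotvec(s['eef_rot']).as_matrix()
for x in t: print(((M.T@(np.r_[x,0.2]-s['tool_pos']))*1000).round(0))
```

```text
corners [[ 0.648  0.143]
 [ 0.678 -0.066]
 [ 0.431 -0.1  ]
 [ 0.403  0.114]]
[0.54   0.0227] 0.24756261832974572 0.2138198163846483 7.2696347763158675 7.752211188032579
tins [[ 0.5217  0.046 ]
 [ 0.5451 -0.0115]] 0.06207740017756518 [(np.float64(-0.015255314624264979), np.float64(0.025465153342135956)), (np.float64(0.0007487909352666154), np.float64(-0.03451377810920735))]
[-349.   31. -445.]
[-390.   31. -492.]
```

```bash
python3 -m inch '[-1,-30,0,-37.8,0,0,0,-1,-30,0,-37.8,0,0,0,-1,-30,0,-37.8,0,0,0,-1,-30,0,-37.8,0,0,0,-1,-30,0,-37.8,0,0,0,-1,-30,0,-37.8,0,0,0,-1,-30,0,-37.8,0,0,0,-1,-30,0,-37.8,0,0,0,-1,-30,0,-37.8,0,0,0,-1,-30,0,-37.8,0,0,0,-1,-30,0,-37.8,0,0,0,-1,-30,0,-37.8,0,0,0,-1,-30,0,-37.8,0,0,0,-1,0,0,0,0,0.1394,0,-1,0,0,0,0,0.1394,0,-1,0,0,0,0,0.1394,0,-1,0,0,0,0,0.1394,0,-1,0,0,0,0,0.1394,0,-1,0,0,0,0,0.1394,0,-1,0,0,0,0,0.1394,0]'
python3 - <<'E'
from h import *
c=shot('wrist','w1.png');s=bot.get_state()
print(s['clock'],R.from_rotvec(s['eef_rot']).as_matrix().round(3),np.round(s['tool_pos'],4),np.round(s['q'],2))
T=np.array(c['world_to_cam']);print((-T[:3,:3].T@T[:3,3]).round(3),T[2,:3])
print(proj(c,[(.5217,.046,.074),(.5451,-.0115,.074)]))
E
```

```text
clock: 2.2
tool_pos: [0.5445, -0.0113, 0.2312]
eef_rot: [-1.569, -0.096, 0.096]
ft_force: [-0.7, 0.4, -0.5]
gripper_width: 0.0856
2.25 [[ 0.993 -0.    -0.114]
 [ 0.114  0.     0.993]
 [-0.    -1.     0.   ]] [ 0.5444 -0.0112  0.2311] [-0.47  0.29  0.5   1.82 -0.16  1.07  0.2 ]
[0.536 0.063 0.374] [ 0.0356535  -0.28865055 -0.95677045]
[[287.75108021 132.246821  ]
 [310.69275276 214.63997515]]
```

View pics/w1.png

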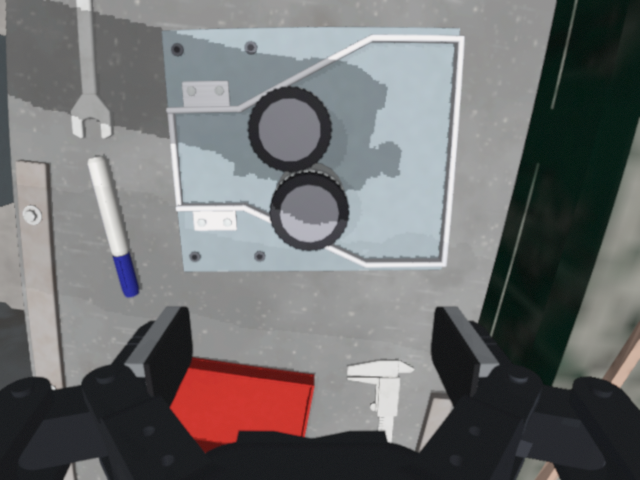

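The wrist view shows the lid rims centred at (290,129) and (309,211), within about 3 mm of my estimates. The fingers straddle front to back, so I'm descending and pushing with the front finger.

```bash
python3 -m inch '[-1,0,45,1,0,-0.01,0,-1,0,45,0,0,0,0,-1,0,45,0,0,0,0,-1,0,45,0,0,0,0,-1,0,20,0,0,0,0,-1,0,14,0,0,0,0,-1,0,7,0,0,0,0,-1,4,0,0,0,0,0,-1,4,0,0,0,0,0,-1,4,0,0,0,0,0,-1,4,0,0,0,0,0,-1,0,0,0,0,0,0]'
```

```text
clock: 3.45
tool_pos: [0.5595, -0.0084, 0.0111]
eef_rot: [-1.568, -0.107, 0.11]
ft_force: [-6.6, -1.6, 5.7]
gripper_width: 0.0854
```

```bash
python3 -m inch '[-1,5,0,0,0,0,0,-1,5,0,0,0,0,0,-1,5,0,0,0,0,0,-1,0,0,0,0,0,0]'
python3 - <<'E'
from h import *
a=shot('scene')['frame'][170:300,200:360];b=shot('top')['frame'][180:310,220:380]
cv2.imwrite('pics/p1.png',cv2.resize(np.hstack([a,b]),None,fx=2.5,fy=3,interpolation=2)[:,:,::-1])
E
```

```text
clock: 3.85
tool_pos: [0.5749, -0.0062, 0.0112]
eef_rot: [-1.568, -0.108, 0.109]
ft_force: [-5.1, -0.6, 5.0]
gripper_width: 0.085
```

View pics/p1.png

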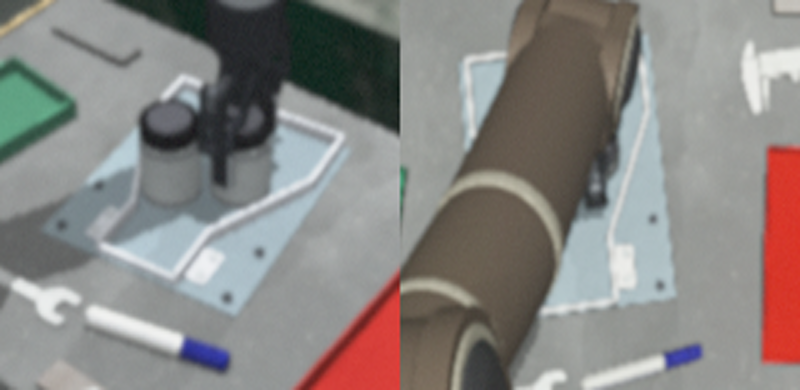

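The tin stands and slides with the front finger. I'll finish the push, back off 12 mm, rise and look.

```bash
python3 -m inch '[-1,6,0,0,0,0,0,-1,6,0,0,0,0,0,-1,6,0,0,0,0,0,-1,6,0,0,0,0,0,-1,6,0,0,0,0,0,-1,4,0,0,0,0,0,-1,2,0,0,0,0,0,-1,0,0,0,0,0,0,-1,-6,0,0,0,0,0,-1,-6,0,0,0,0,0,-1,0,-20,0,0,0,0,-1,0,-45,0,0,0,0,-1,0,-45,0,0,0,0,-1,0,-45,0,0,0,0,-1,0,0,0,0,0,0]'
python3 - <<'E'
from h import *
c=shot('wrist','w2.png');s=bot.get_state();print(s['tool_pos'],s['clock'])
f=cv2.cvtColor(c['frame'],cv2.COLOR_RGB2GRAY)
o=cv2.HoughCircles(cv2.medianBlur(f,5)[:330],cv2.HOUGH_GRADIENT,1,50,param1=120,param2=25,minRadius=28,maxRadius=60)
if o is not None:
    for k in o[0][:6]: print(k,ray(c,k[:2],0.074).round(4))
E
```

```text
clock: 5.45
tool_pos: [0.6027, -0.0031, 0.1721]
eef_rot: [-1.567, -0.117, 0.099]
ft_force: [0.4, -0.1, -0.0]
gripper_width: 0.0856
[ 0.60111132 -0.00265952  0.1690702 ] 5.5
[300.5 231.5  48.3] [[5.979e-01 3.000e-04 7.400e-02]]
[180.5 135.5  54.9] [[0.5226 0.0476 0.074 ]]
```

View pics/w2.png

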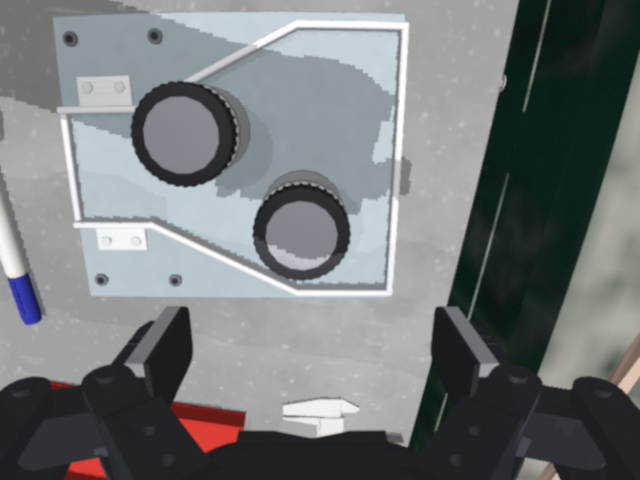

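Both tins stand. Centre distance is about 89 mm, so the gap is about 27 mm. I'll add 4 mm on the next descent, then centre the gripper on the same tin.

```bash
python3 -m inch '[-1,-1,0,3,0,0,0,-1,0,45,0,0,0,0,-1,0,45,0,0,0,0,-1,0,40,0,0,0,0,-1,0,17,0,0,0,0,-1,0,8,0,0,0,0,-1,6,0,0,0,0,0,-1,5,0,0,0,0,0,-1,4,0,0,0,0,0,-1,2,0,0,0,0,0,-1,0,0,0,0,0,0,-1,-6,0,0,0,0,0,-1,-6,0,0,0,0,0,-1,0,0,0,0,0,0]'
python3 - <<'E'
from h import *
c=shot('wrist','w3.png');s=bot.get_state();print(s['tool_pos'],s['clock'],R.from_rotvec(s['eef_rot']).as_matrix().round(3))
E
```

```text
clock: 6.9
tool_pos: [0.6023, 0.0008, 0.011]
eef_rot: [-1.568, -0.109, 0.108]
ft_force: [0.2, -0.2, -0.6]
gripper_width: 0.0853
[0.60264202 0.00098627 0.01080884] 6.95 [[ 0.99   0.001 -0.138]
 [ 0.138  0.     0.99 ]
 [ 0.001 -1.     0.   ]]
```

View pics/w3.png

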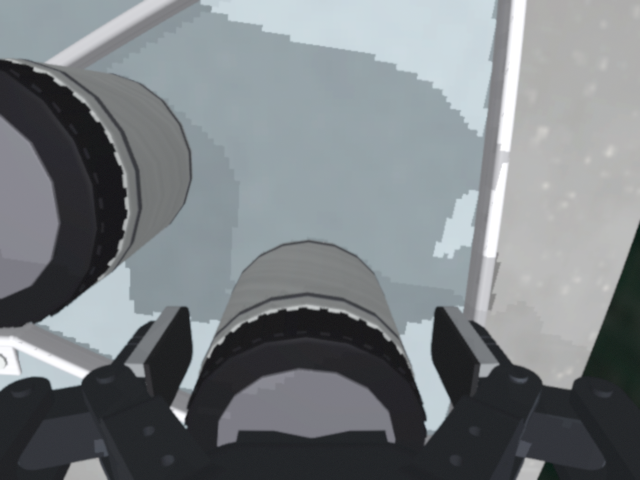

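The view shows the tin centred between the pads (centre near column 309, pads at 190 and 433) and well apart from the other. Computed gap is about 30 mm, so I'm gripping and lifting it 40 mm.

```bash
python3 -m inch '[-1,0,-7,0,0,0,0,1,0,0,0,0,0,0,1,0,0,0,0,0,0,1,0,0,0,0,0,0,1,0,0,0,0,0,0,1,0,0,0,0,0,0,1,0,0,0,0,0,0,1,0,0,0,0,0,0]'; python3 -m inch '[1,0,-8,0,0,0,0,1,0,-16,0,0,0,0,1,0,-12,0,0,0,0,1,0,-4,0,0,0,0,1,0,0,0,0,0,0,1,0,0,0,0,0,0,1,0,0,0,0,0,0,1,0,0,0,0,0,0]'; for i in 1 2 3 ; do python3 -m inch '[1,0,0,0,0,0,0,1,0,0,0,0,0,0,1,0,0,0,0,0,0,1,0,0,0,0,0,0]'; done
python3 - <<'E'
from h import *
s=bot.get_state();print(R.from_rotvec(s['eef_rot']).as_matrix().round(3))
c=shot('wrist','w4.png')
E
```

```text
clock: 7.75
tool_pos: [0.6025, 0.0008, 0.0179]
eef_rot: [-1.568, -0.108, 0.109]
ft_force: [-3.1, -0.3, 7.8]
gripper_width: 0.0596
clock: 8.55
tool_pos: [0.6021, 0.0008, 0.0568]
eef_rot: [-1.568, -0.108, 0.109]
ft_force: [-0.3, -0.1, -5.1]
gripper_width: 0.0598
clock: 8.95
tool_pos: [0.6025, 0.0008, 0.0572]
eef_rot: [-1.568, -0.108, 0.109]
ft_force: [0.2, 0.1, -5.1]
gripper_width: 0.0595
clock: 9.35
tool_pos: [0.6025, 0.0008, 0.0573]
eef_rot: [-1.568, -0.109, 0.109]
ft_force: [0.7, -0.2, -4.7]
gripper_width: 0.0599
clock: 9.75
tool_pos: [0.6025, 0.0008, 0.0573]
eef_rot: [-1.568, -0.109, 0.109]
ft_force: [0.1, -0.2, -5.5]
gripper_width: 0.0597
[[ 0.99  -0.    -0.138]
 [ 0.138 -0.     0.99 ]
 [-0.    -1.    -0.   ]]
```

View pics/w4.png

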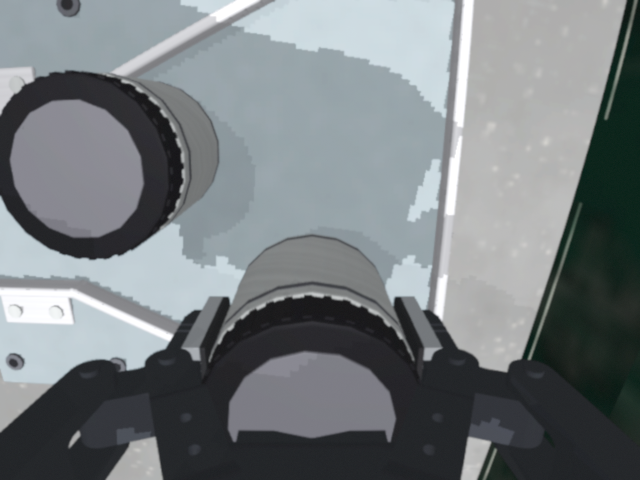

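It weighs about 5 N, so this tin is packed and goes to green. It hangs upright. I'll carry it round the back of the other tin to the far slot in the green tray, at about (0.500, 0.258).

```bash
python3 -m inch '[1,3.3,0,16.7,0,0,0,1,5.5,0,27.5,0,0,0,1,5.5,0,27.5,0,0,0,1,5.5,0,27.5,0,0,0,1,5.5,0,27.5,0,0,0,1,-18.2,0,28.4,0,0,0,1,-18.2,0,28.4,0,0,0,1,-18.2,0,28.4,0,0,0,1,-18.2,0,28.4,0,0,0,1,-12.2,0,18.4,0,0,0,1,-6,0,10,0,0,0,1,0,0,0,0,0,0,1,0,0,0,0,0,0,1,0,0,0,0,0,0]'
python3 - <<'E'
from h import *
c=shot('wrist');f=c['frame'];hsv=cv2.cvtColor(f,cv2.COLOR_RGB2HSV)
t=shot('top')['frame'][200:330,140:260]
cv2.imwrite('pics/g1.png',np.hstack([f,cv2.resize(t,(443,480),interpolation=2)])[:,:,::-1])
cv2.imwrite('pics/g1.png',cv2.resize(cv2.imread('pics/g1.png'),(800,355),interpolation=3))
s=bot.get_state();print(s['tool_pos'],s['eef_rot'])
pc=np.array([.4554,.2641]);u=np.array([.99,-.143]);v=np.array([.143,.99])
print(proj(c,[np.r_[pc+a*.1*u+b*.055*v,.02] for a,b in((1,1),(1,-1),(-1,-1),(-1,1))]).round(0))
E
```

```text
clock: 11.2
tool_pos: [0.5017, 0.2564, 0.0575]
eef_rot: [-1.569, -0.108, 0.106]
ft_force: [-0.1, -0.1, -5.0]
gripper_width: 0.0597
[0.50139697 0.25654809 0.05735404] [-1.56858464 -0.10713949  0.10628395]
[[458. 194.]
 [378. 394.]
 [ -2. 295.]
 [ 14.  69.]]
```

View pics/g1.png

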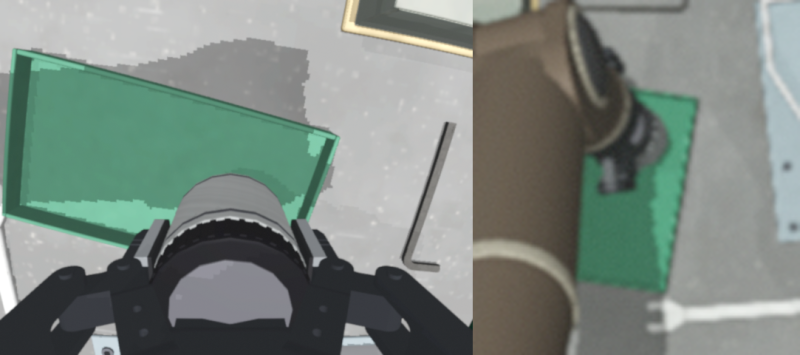

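The tin hangs inside the green tray's far half; the tray lies about 3 mm further +y than I estimated. I'll shift 3 mm, lower 39 mm, release and rise.

```bash
python3 -m inch '[1,0,10,3,0,0,0,1,0,12,0,0,0,0,1,0,8,0,0,0,0,1,0,5,0,0,0,0,1,0,3,0,0,0,0,1,0,1,0,0,0,0,1,0,0,0,0,0,0,1,0,0,0,0,0,0]'; python3 -m inch '[-0.6,0,0,0,0,0,0,-0.6,0,0,0,0,0,0,-0.6,0,0,0,0,0,0,-0.6,0,0,0,0,0,0,-0.6,0,0,0,0,0,0,-0.6,0,-10,0,0,0,0,-1,0,-30,0,0,0,0,-1,0,-40,0,0,0,0,-1,0,-40,0,0,0,0,-1,0,0,0,0,0,0]'
python3 - <<'E'
from h import *
c=shot('wrist','g2.png');s=bot.get_state();M=R.from_rotvec(s['eef_rot']).as_matrix();print(s['tool_pos'],M.round(3))
f=cv2.cvtColor(c['frame'],cv2.COLOR_RGB2GRAY)
o=cv2.HoughCircles(cv2.medianBlur(f,5)[:330],cv2.HOUGH_GRADIENT,1,50,param1=120,param2=25,minRadius=28,maxRadius=65)
if o is not None:
    for k in o[0][:4]: print(k,ray(c,k[:2],0.074).round(4))
print((M.T@(np.array([.5226,.0476,.16])-s['tool_pos'])*1000).round(0))
E
```

```text
clock: 12.1
tool_pos: [0.5003, 0.261, 0.0186]
eef_rot: [-1.568, -0.109, 0.108]
ft_force: [1.4, 0.2, -4.9]
gripper_width: 0.0599
clock: 13.1
tool_pos: [0.5031, 0.262, 0.1442]
eef_rot: [-1.563, -0.114, 0.102]
ft_force: [0.7, 0.1, 0.7]
gripper_width: 0.0849
[0.50170862 0.26173834 0.14169998] [[ 0.99   0.005 -0.138]
 [ 0.138  0.004  0.99 ]
 [ 0.005 -1.     0.003]]
[304.5 253.5  53.1] [[0.5011 0.2618 0.074 ]]
[  -9.  -19. -215.]
```

View pics/g2.png

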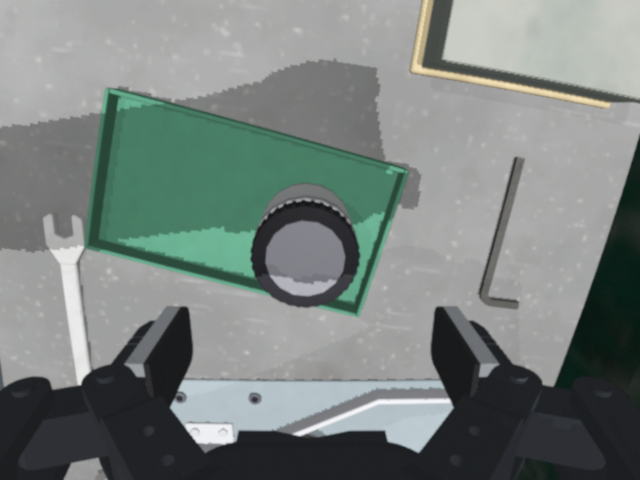

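The first tin stands in the green tray with its lid centre at (304,254). I'm going above the other tin.

```bash
python3 -m inch '[-1,-1,0,-20,0,0,0,-1,-2,0,-42,0,0,0,-1,-2,0,-42,0,0,0,-1,-1,0,-42,0,0,0,-1,-1,0,-42,0,0,0,-1,-1,0,-27,0,0,0,-1,0,0,0,0,0,0,-1,0,0,0,0,0,0]'
python3 - <<'E'
from h import *
c=shot('wrist','k1.png');s=bot.get_state();M=R.from_rotvec(s['eef_rot']).as_matrix();print(s['tool_pos'])
f=cv2.cvtColor(c['frame'],cv2.COLOR_RGB2GRAY)
o=cv2.HoughCircles(cv2.medianBlur(f,5)[:330],cv2.HOUGH_GRADIENT,1,50,param1=120,param2=25,minRadius=28,maxRadius=65)
for k in o[0][:4]:
    p=ray(c,k[:2],0.074)[0];print(k,p.round(4),(M.T@(p-s['tool_pos'])*1000).round(1))
E
```

```text
clock: 13.95
tool_pos: [0.5212, 0.0465, 0.1377]
eef_rot: [-1.568, -0.106, 0.108]
ft_force: [-0.8, 0.5, -0.3]
gripper_width: 0.0852
[0.52121309 0.0475505  0.13775341]
[310.5 249.5  54.3] [0.5212 0.0508 0.074 ] [ 0.5 63.8  3.1]
```

```bash
python3 -m inch '[-1,0,40,2,0,0,0,-1,0,40,0,0,0,0,-1,0,30,0,0,0,0,-1,0,15,0,0,0,0,-1,0,0,0,0,0,0,1,0,0,0,0,0,0,1,0,0,0,0,0,0,1,0,0,0,0,0,0,1,0,0,0,0,0,0,1,0,0,0,0,0,0,1,0,0,0,0,0,0,1,0,0,0,0,0,0]'; python3 -m inch '[1,0,-8,0,0,0,0,1,0,-16,0,0,0,0,1,0,-12,0,0,0,0,1,0,-4,0,0,0,0,1,0,0,0,0,0,0,1,0,0,0,0,0,0,1,0,0,0,0,0,0,1,0,0,0,0,0,0]'; for i in 1 2 3 ; do python3 -m inch '[1,0,0,0,0,0,0,1,0,0,0,0,0,0,1,0,0,0,0,0,0,1,0,0,0,0,0,0]'; done
python3 - <<'E'
from h import *
s=bot.get_state();M=R.from_rotvec(s['eef_rot']).as_matrix();print(M.round(3))
for n,p in (('green',(.4116,.2735)),('red',(.4688,-.2526))): print(n,(M.T@(np.r_[p,s['tool_pos'][2]]-s['tool_pos'])*1000).round(0))
E
```

```text
clock: 15.2
tool_pos: [0.5218, 0.0496, 0.0146]
eef_rot: [-1.567, -0.11, 0.108]
ft_force: [-2.5, 1.6, 6.9]
gripper_width: 0.0612
clock: 16.0
tool_pos: [0.5211, 0.0487, 0.0528]
eef_rot: [-1.568, -0.108, 0.109]
ft_force: [-0.4, -0.4, -2.0]
gripper_width: 0.0616
clock: 16.4
tool_pos: [0.5214, 0.0488, 0.0532]
eef_rot: [-1.568, -0.108, 0.109]
ft_force: [0.2, -0.5, -0.8]
gripper_width: 0.0617
clock: 16.8
tool_pos: [0.5214, 0.0488, 0.0533]
eef_rot: [-1.568, -0.109, 0.109]
ft_force: [-0.6, -0.0, -1.5]
gripper_width: 0.0616
clock: 17.2
tool_pos: [0.5214, 0.0488, 0.0533]
eef_rot: [-1.568, -0.109, 0.109]
ft_force: [-0.5, 0.6, -1.6]
gripper_width: 0.0616
[[ 0.99  -0.    -0.138]
 [ 0.138 -0.     0.99 ]
 [-0.    -1.    -0.   ]]
green [-78.  -0. 238.]
red [ -94.    0. -291.]
```

About 1.5 N, so this one is empty and goes to the centre of the red tray.

```bash
python3 -m inch '[1,-5,0,-16,0,0,0,1,-10,0,-31,0,0,0,1,-10,0,-31,0,0,0,1,-10,0,-31,0,0,0,1,-10,0,-31,0,0,0,1,-10,0,-31,0,0,0,1,-10,0,-31,0,0,0,1,-10,0,-31,0,0,0,1,-10,0,-31,0,0,0,1,-6,0,-18,0,0,0,1,-3,0,-9,0,0,0,1,0,0,0,0,0,0,1,0,0,0,0,0,0]'
python3 - <<'E'
from h import *
s=bot.get_state();print(s['tool_pos'])
c=shot('wrist','r1.png')
u=np.array([-1,.0271]);v=np.array([.0271,1])
print(proj(c,[np.r_[np.array([.4688,-.2526])+a*.1*u+b*.055*v,.02] for a,b in((1,1),(1,-1),(-1,-1),(-1,1))]).round(0))
E
```

```text
clock: 18.5
tool_pos: [0.4686, -0.2512, 0.0531]
eef_rot: [-1.567, -0.109, 0.109]
ft_force: [-0.0, 0.3, -1.1]
gripper_width: 0.0613
[ 0.46862593 -0.2511818   0.05308535]
[[ 96. 126.]
 [ 93. 351.]
 [480. 407.]
 [551. 203.]]
```

View pics/r1.png

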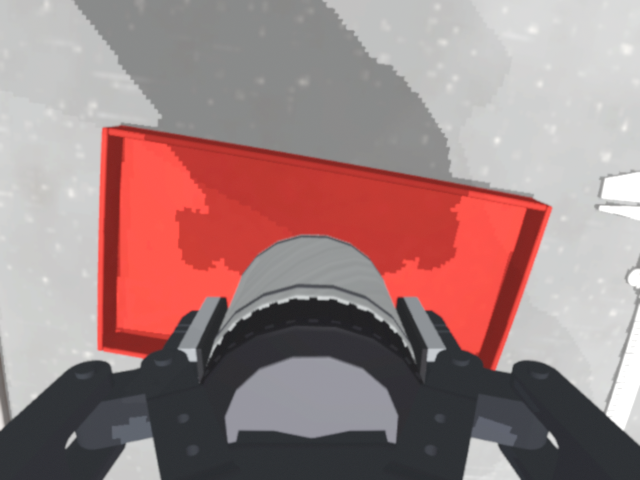

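The tin hangs over the middle of the red tray; its corners at (103,128) and (550,206) match the prediction. I'm lowering, releasing and rising.

```bash
python3 -m inch '[1,0,10,0,0,0,0,1,0,12,0,0,0,0,1,0,8,0,0,0,0,1,0,5,0,0,0,0,1,0,2,0,0,0,0,1,0,1,0,0,0,0,1,0,0,0,0,0,0,1,0,0,0,0,0,0]'; python3 -m inch '[-0.6,0,0,0,0,0,0,-0.6,0,0,0,0,0,0,-0.6,0,0,0,0,0,0,-0.6,0,0,0,0,0,0,-0.6,0,0,0,0,0,0,-0.6,0,-10,0,0,0,0,-1,0,-30,0,0,0,0,-1,0,-40,0,0,0,0,-1,0,-40,0,0,0,0,-1,0,-40,0,0,0,0,-1,0,-40,0,0,0,0,-1,0,0,0,0,0,0,-1,0,0,0,0,0,0,-1,0,0,0,0,0,0]'
python3 - <<'E'
from h import *
a=shot('wrist')['frame'];b=shot('scene')['frame']
cv2.imwrite('pics/end.png',cv2.resize(np.hstack([a,b]),(800,300),interpolation=3)[:,:,::-1])
E
```

```text
clock: 19.35
tool_pos: [0.4686, -0.2526, 0.0156]
eef_rot: [-1.568, -0.109, 0.108]
ft_force: [-0.1, 1.0, -0.8]
gripper_width: 0.0614
clock: 20.75
tool_pos: [0.4678, -0.2519, 0.2146]
eef_rot: [-1.567, -0.108, 0.109]
ft_force: [-0.3, -0.2, 0.3]
gripper_width: 0.0852
```

View pics/end.png

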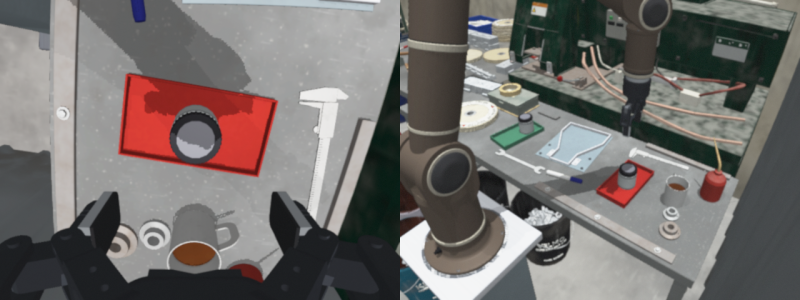

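One tin stands in the red tray (wrist view (195,140)) and one in the green tray (scene view (525,122)). The feed tray is empty and the bystanders look unmoved.

```bash
python3 -c "
from rig import bot
print(bot.job_done())"
```

```text
the job is handed in; nothing more can be done
None
```

The job is done and handed in at about 21 s on the robot's clock: one tin was packed and is in the green tray, the other was empty and is in the red tray.

- **Nudge:** I pushed the −y tin back along the feed tray with the front finger. After the first push the gap measured about 27 mm, so I pushed about 4 mm more. That brings it to about 30 mm, worked out from the first tin's measured position and the finger's position rather than re-measured in a picture.
- **First tin:** I lifted it about 40 mm and held it still for over a second. It read about 5 N, so it is packed.
- **Second tin:** I did the same. It read about 1.5 N, so it is empty.

The last pictures show both tins upright on their tray floors, the feed tray empty, and the pen, caliper and collars looking undisturbed. The gripper was open and clear of everything.

Three readings were not quite clean:
- **Grip on the first tin:** the fingers closed to about 60 mm, so they probably held it partly by the lid. It stayed upright.
- **Release of the first tin:** it was let go up to about 1 mm above the tray floor.
- **Push and grip force:** the wrist force showed about 5–8 N upward while pushing and gripping, well within the limits.

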